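# Clamp the re-glued wrap box and hold the pressure

### The arm

A 7-joint arm with a two-finger parallel gripper is mounted at the origin on a cart in front of the work surface, level with it; the furniture and walls round the work are solid. World frame = base frame: x ahead of the robot, y to its left, z up, the work surface at z = 0. Lengths are in m, angles in rad, forces in N, time in s.
With the tool pointing down it reaches from about 0.4 to 0.85 m from the base axis. Payload 10.4 kg.
Tool frame: the origin (TCP) lies between the finger pads, 19 mm behind the fingertips; this is the grasp point; z points along the fingers, y is the line along which they close (so a half turn about z gives the same grasp; the last joint's range is limited). The gripper opens to 85 mm and grips with 20 to 120 N. Pads are 22 mm wide; open, the fingers measure 114 mm over their backs; the gripper's body (76 mm by 85 mm) begins 54 mm behind the grasp point. The pads swing forward as they close: fully open they stand 13 mm farther back than shut.
Start: joints at [-1.358, 0.332, -0.065, 1.46, 0.022, 1.35, -0.088], TCP at [0.146, 0.608, 0.25] pointing down, gripper open.
Joint ranges: [-2.6, 2.6], [-0.5, 2.12], [-1.47, 1.34], [0.16, 2.42], [-1.27, 4.41], [0.06, 2.06], [-2.6, 2.6]. Speed limits (rad/s): [2.22, 2.22, 2.79, 2.79, 3.14, 3.14, 3.14].

### API

Orientations are given as a 3x3 rotation matrix whose columns are the frame's x, y, z axes.
In Python, from workcell import env gives the robot as it stands.
- The arm moves only by the tool send_rows, never from a script. Its argument "steps" is a list of rows, each a list of 2 entries, a list of its own where there are three numbers: the shift along the tool's x, y, z in cm, then the turn, a rotation vector about the tool's x, y, z in rad. A call has 1 to 8 rows; each row is the pose to reach, as a shift and turn from the pose commanded when the call began, along the tool's axes at that moment; what a row does not reach only later rows make up. A row lasts 1/10 s, in which the tool goes at most 50 mm and 8.59 degrees, less where a joint would pass 70% of its speed; a pose out of reach is approached as far as the arm can. A call with a gripper value outside its range is refused whole. "fingers" is the opening, from 0 (shut) to 1 (fully open), set as the call begins (left out, the last holds). The fingers move at their own pace and stop on an object; "grip_force" is the grip in N (left out, the last holds). Time passes only in rows, so rows that repeat a pose let the fingers close. It gives the time, the measured TCP pose, the force, the opening and the grip force at its end, in the units of the state.
- env.get_state(): the state, without advancing time (a new reading comes with each control period).
- env.grab_frame(name): name is "scene" or "top" or "wrist"; returns a dict with "pixels" (400x640x3 uint8, red, green, blue), "camera_matrix" (3x3 intrinsics, pixels), "dist" ([k1, k2, p1, p2, k3] as OpenCV has them; the pictures are not rectified), "camera_from_world" (4x4, takes a point from world to camera coordinates); the wrist camera has in their place "hand_eye" (4x4, takes a point from camera to tool coordinates, whose origin is the TCP and whose axes are the flange's). Camera axes: x right, y up, looking along -z (the intrinsics and any distortion apply to the point x, -y, -z); pixel columns grow to the right and rows downward; lengths in m; the calibration is good to about 2 mm. A picture is of the moment at which its call begins: read the wrist's pose just before it. There is no depth.
- env.finish_job(): hands the job in; it is judged then, once.
The state is a dict: "clock": time; "joint_pos": joint angles; "joint_vel": joint speeds; "joint_torque": joint torques, N m; "position": TCP position; "tool_rot": TCP orientation; "wrist_force": force on the tool from outside, world axes, zero at the start; "ft_torque": the same for the moment, N m; "opening": finger opening in m; "grip_force": force on a finger pad.
Only numpy, scipy, OpenCV 4.12 (cv2) and the standard library are available. Lean on these libraries where they do the work, as an engineer would, in place of code of your own. Each camera call takes 0.05 s, during which the arm holds its last target. There are 200 camera calls.

### The job

The long side seam of the wrap box has just been re-glued. Lay the box flat on the clamp's base plate, crosswise with its middle between the two jaws, and let go of it; then take the ratchet lever and pump it to and fro until the moving jaw has pushed the box up against the fixed jaw and the sprung pad is pressed in about half way - never all the way in, or the box is crushed. The clamp does not lock, so finish while still holding the lever there to keep the pressure on, and leave the other things where they are.

Things in the scene. Friction and masses are not known exactly. Their poses are not given: they have to be found in the camera images.
- clamp: Steel bench clamp, fixed. Origin: worktop level, middle of mouth. Own +x: pressing direction (to fixed jaw); y across, z up. Base plate 6 mm thick, x -195..90, 96 wide. Fixed jaw: plate 80 wide, top z 56, face at x +65. Moving jaw: plate 70 wide, top z 52, on toothed bar (tail reaches x -265). Pump housing at x -190..-112, top z 80, lever pivot axis along y at x -150, z 20.
- lever_grip (a point): Middle of the lever's black round cross grip: 14 mm thick, 52 mm long, along the clamp's y, held between two steel side arms 62 mm apart, 115 mm above the pivot, about 131 to 135 mm above the worktop. Pinch it from above with the fingers closing along the clamp's x. Nothing stands within 40 mm below it.
- lever (a joint): Lever swing, rad. 0: at rest, leaning 0.26 towards the clamp's -x; 0.52: end stop, leaning 0.26 towards +x. The grip moves 59 mm on an arc of radius 115 mm, 4 mm higher at mid swing. A light spring (1 to 2 N) returns it. Pushed to +x it drives the jaw 58 mm per rad (30 mm a full stroke, less 0 to 6 mm until the pawl catches); going back, the pawl clicks over and the jaw stays.
- jaw (a joint): Travel of the moving jaw along the clamp's +x, m, 0 to 0.100. Starts at 0 to 0.025. With its pad not pressed, the pad's face stands at clamp x = -65 mm + this value, so the mouth is 130 mm less this value wide; wrap box (47 mm) fully across: it is nipped when the value is about 83 mm. A brake of 2.5 N holds the jaw; more push than that from the pad drives it back if the lever is let go.
- pad (a joint): How far the black rubber pad (64 x 36 mm, 8 thick) on the moving jaw's front is pressed back on its springs, m. 0: free, 12 mm gap between pad and jaw plate; 0.012: all the way in (crushing). 1.5 N per mm. Sliding the box along takes 0.5 to 2 mm of it. Aim for 0.006; once the box is nipped, 1 mm of jaw travel presses it 1 mm.
- pad_face (a point): Centre of the pad's pressing face, 30 mm above the worktop; moves with the jaw and the pad.
- fixed_jaw_face (a point): Centre of the fixed jaw's pressing face, 30 mm above the worktop.
- wrap_box: Long narrow cardboard box of wrap, green and white, 329 mm long (own y), 46 high, about 0.2 kg, lying loose on the worktop. Origin at its underside, middle of length. What can be touched is 47 mm wide: own x from -19 to +28 mm (middle at x = +4.5 mm). Pinch it across the width at mid length. Either way round will do.
- tape_roll: Bystander: roll of tape lying flat, 98 mm wide, 25 high.
- scissors: Bystander: scissors with blue handles, 199 mm long, lying flat.
- pen: Bystander: red and white pen, 135 mm long, lying flat.

How it is judged:
On the way:
1. the box lies flat on the base plate between the jaws, crosswise, let go, the pad not yet pressed (angle between wrap_box's own z axis and vertical below 0.1 rad and height (world z) of wrap_box between 0.003 and 0.011 m and y of wrap_box in the frame of clamp between -0.045 and 0.045 m and angle between the y axis of wrap_box and the y axis of clamp, either way round below 0.3 rad and x of wrap_box in the frame of clamp between -0.06 and 0.055 m and value of joint pad below 0.0015 m and contact force between the fingers and wrap_box below 0.2 N), for 0.2 s.
At the end, for the whole second after the job is handed in: Box flat on the base plate, middle within 45 mm of the jaws' middle, square (0.08 rad) and within about 4 mm of the fixed jaw, at rest, not touched by the fingers; pad pressed in 3 to 9.5 of its 12 mm; fingers on the lever with over 1 N, TCP within 40 mm of its grip (angle between wrap_box's own z axis and vertical below 0.1 rad and height (world z) of wrap_box between 0.003 and 0.011 m and y of wrap_box in the frame of clamp between -0.045 and 0.045 m and angle between the y axis of wrap_box and the y axis of clamp, either way round below 0.08 rad and x of wrap_box in the frame of clamp between 0.032 and 0.051 m and value of joint pad between 0.003 and 0.0095 m and linear speed of wrap_box below 0.01 m/s and contact force between the fingers and wrap_box below 0.2 N and contact force between the fingers and clamp above 1 N and distance between the grasp point and lever_grip below 0.04 m); the arm keeps its last pose, push and grip.
It fails at once if the pad is pressed all the way in: the box is crushed (value of joint pad above 0.0113 m).
It fails at once if the tape roll is moved by more than 3 cm (distance of tape_roll from where it was at the start of the episode above 0.03 m).
It fails at once if the scissors is moved by more than 3 cm (distance of scissors from where it was at the start of the episode above 0.03 m).
It fails at once if the pen is moved by more than 3 cm (distance of pen from where it was at the start of the episode above 0.03 m).
It also fails if it takes over 64 s, if anything falls off the work surface, if the arm or the gripper's body presses on something with over 40 N, if the wrist force passes 120 N, or if a joint passes its speed limit or range.

## Working session

There is one attempt and no reset: what is moved stays moved. The work goes in short steps, Python scripts to look and compute and a tool call to move; the robot and the scene stay as the last step left them, time stands still between calls to the robot, and variables do not carry over. Pictures are saved under pics/ and viewed, at most 10 in all, crops included, and the job is handed in when it is done.

Besides the shell and the picture viewer there is one more tool, called after ">>>" as name(argument=value, ...) on one line, values as JSON. send_rows: Moves the arm, as the interface text tells. Its arguments: {"type":"object","properties":{"steps":{"type":"array"},"fingers":{"type":"number"},"grip_force":{"type":"number"}},"required":["steps"]}

```bash
mkdir -p pics; ls; python3 - <<'E'
from workcell import env
import cv2,numpy as np
s=env.get_state(); print(s['clock'],s['position'],np.round(s['tool_rot'],3).tolist(),s['opening'])
for n in('scene','top'):
    f=env.grab_frame(n); cv2.imwrite(f'pics/{n}0.png',f['pixels'][:,:,::-1]); np.savez(f'{n}0.npz',**{k:np.array(v) for k,v in f.items()})
    print(np.round(f['camera_matrix'],1).tolist(),f['dist'],np.round(f['camera_from_world'],3).tolist())
E
```

```text
pics
0.0 [0.1459273  0.60736429 0.24920155] [[-0.972, 0.234, -0.0], [0.234, 0.972, -0.001], [-0.0, -0.001, -1.0]] 0.0857177133449821
[[377.4, 0.0, 316.7], [0.0, 377.4, 201.7], [0.0, 0.0, 1.0]] [-0.04495312  0.          0.          0.          0.        ] [[0.836, -0.548, 0.018, -0.34], [0.344, 0.55, 0.761, -0.32], [-0.427, -0.63, 0.649, -0.992], [0.0, 0.0, 0.0, 1.0]]
[[423.3, 0.0, 314.0], [0.0, 423.3, 203.6], [0.0, 0.0, 1.0]] [-0.08116335  0.          0.          0.          0.        ] [[-0.013, -1.0, -0.004, 0.157], [0.996, -0.013, 0.089, -0.507], [-0.089, -0.003, 0.996, -1.361], [0.0, 0.0, 0.0, 1.0]]
```

View pics/scene0.png

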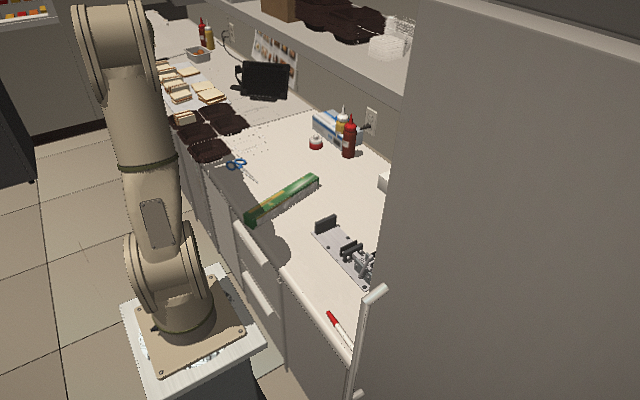

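View pics/top0.png

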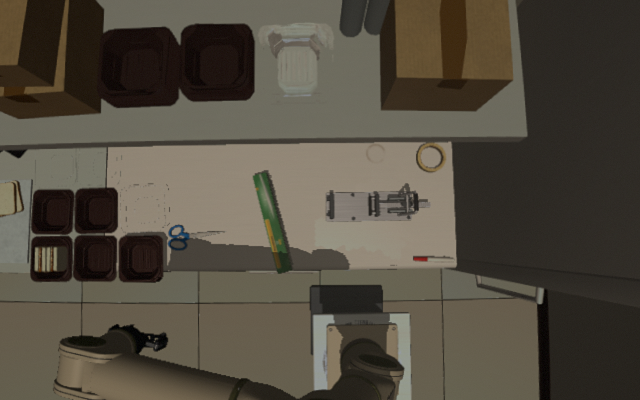

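The scene view shows the box at about (282,200) and the clamp at (345,250). In the top view the box runs from (262,173) to (283,272). The clamp spans columns 326-430 around row 205, with its fixed jaw on the left at column 331. The scissors are at (190,236), the pen at (435,259) and the tape at (430,157). I'll zoom in for accurate pixels.

```bash
cat > h.py <<'E'
import numpy as np,cv2
def load(n): return dict(np.load(n))
def ray(f,uv):
    p=cv2.undistortPoints(np.array([[uv]],float),f['camera_matrix'],f['dist'])[0,0]
    R=f['camera_from_world'][:3,:3];t=f['camera_from_world'][:3,3]
    return -R.T@t, R.T@np.array([p[0],-p[1],-1.])
def onz(f,uv,z):
    o,d=ray(f,uv); return o+d*(z-o[2])/d[2]
def proj(f,P):
    c=f['camera_from_world'][:3]@np.append(P,1); c=np.array([[c[0],-c[1],-c[2]]])
    return cv2.projectPoints(c,np.zeros(3),np.zeros(3),f['camera_matrix'],f['dist'])[0][0,0]
E
python3 - <<'E'
from h import *
f=load('top0.npz'); im=f['pixels'][:,:,::-1]
c=cv2.resize(im[160:280,245:445],None,fx=4,fy=4,interpolation=cv2.INTER_CUBIC); cv2.imwrite('pics/tc.png',c)
g=load('scene0.npz'); im2=g['pixels'][:,:,::-1]
c=cv2.resize(im2[165:300,230:380],None,fx=4,fy=4,interpolation=cv2.INTER_CUBIC); cv2.imwrite('pics/sc.png',c)
hsv=cv2.cvtColor(np.ascontiguousarray(im),cv2.COLOR_BGR2HSV)
m=cv2.inRange(hsv,(35,70,20),(85,255,255)); m[:,:240]=0;m[:,300:]=0
m=cv2.morphologyEx(m,cv2.MORPH_CLOSE,np.ones((5,5)))
k=max(cv2.findContours(m,0,1)[0],key=cv2.contourArea); b=cv2.boxPoints(cv2.minAreaRect(k)); print(b)
for q in b: print(np.round(onz(f,q,.046),4))
E
```

```text
[[251.8868  175.06148]
 [265.98047 171.4244 ]
 [291.37756 269.83807]
 [277.28387 273.47516]]
[0.6023 0.3505 0.046 ]
[0.6136 0.3047 0.046 ]
[0.2965 0.2249 0.046 ]
[0.2855 0.2698 0.046 ]
```

View pics/tc.png

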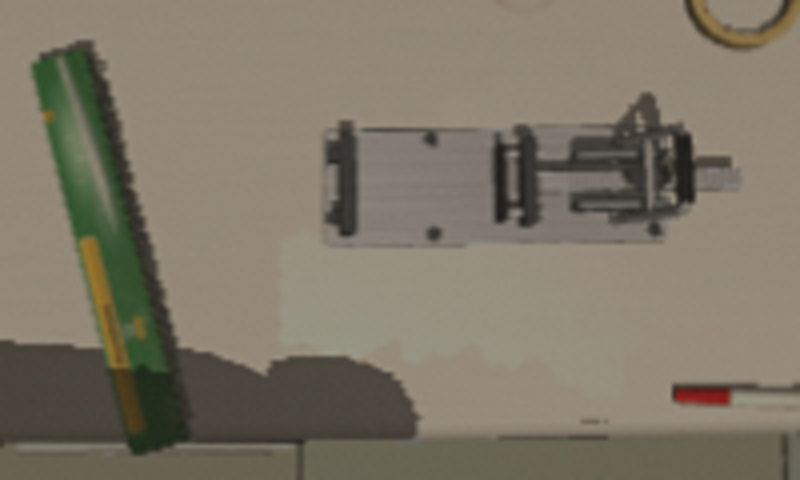

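View pics/sc.png

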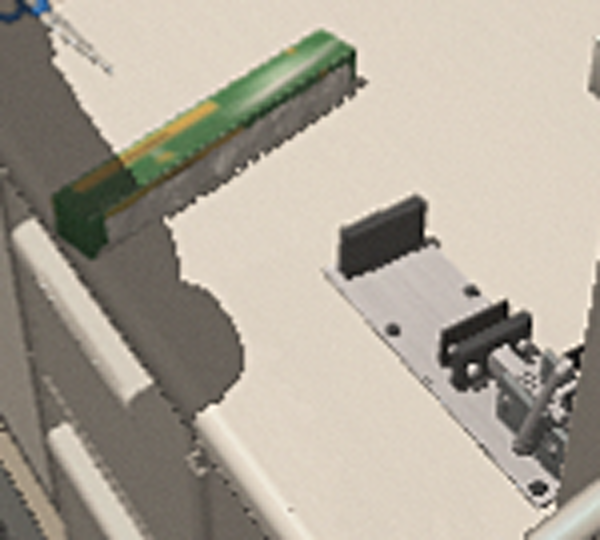

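The top crop shows base plate corners at crop (323,131), (323,245) and (665,243). The fixed jaw is at columns 343-356, the pad face at column 496, the moving jaw plate at column 525, and the black lever grip at (685,168). The red pen cap is at (700,395).

```bash
python3 - <<'E'
from h import *
f=load('top0.npz'); g=load('scene0.npz')
t=lambda a,b:(245+(a-1.5)/4,160+(b-1.5)/4)
s=lambda a,b:(230+(a-1.5)/4,165+(b-1.5)/4)
for n,a,b,z in [('bpTL',323,131,.006),('bpBL',323,245,.006),('bpBR',665,243,.006),('bp TRish',560,126,.006),('fixfaceT',357,124,.056),('fixfaceB',357,235,.056),('padT',496,147,.048),('padB',496,222,.048),('jawT',525,128,.052),('jawB',525,224,.052),('grip',685,168,.132),('gripT',685,131,.132),('gripB',685,204,.132),('tail',740,179,.03),('pen',673,393,.005)]:
    print(n,np.round(onz(f,t(a,b),z),4))
for n,a,b,z in [('bp corner',325,270,.006),('bp far R',543,505,.006),('fixTopfaceL',343,232,.056),('fixTopR',424,200,.056),('padTopL',443,335,.048),('padTopR',508,302,.048)]:
    print('S',n,np.round(onz(g,s(a,b),z),4))
E
```

```text
bpTL [0.5473 0.1123 0.006 ]
bpBL [0.4528 0.1137 0.006 ]
bpBR [ 0.4506 -0.1693  0.006 ]
bp TRish [ 0.549  -0.0847  0.006 ]
fixfaceT [0.5468 0.0862 0.056 ]
fixfaceB [0.458  0.0877 0.056 ]
padT [ 0.5277 -0.0257  0.048 ]
padB [ 0.4673 -0.0242  0.048 ]
jawT [ 0.5423 -0.0489  0.052 ]
jawB [ 0.4652 -0.0469  0.052 ]
grip [ 0.5012 -0.1579  0.132 ]
gripT [ 0.5293 -0.1589  0.132 ]
gripB [ 0.4739 -0.157   0.132 ]
tail [ 0.5008 -0.2273  0.03  ]
pen [ 0.3271 -0.1725  0.005 ]
S bp corner [0.4534 0.1069 0.006 ]
S bp far R [ 0.4576 -0.1751  0.006 ]
S fixTopfaceL [0.4615 0.0936 0.056 ]
S fixTopR [0.5388 0.09   0.056 ]
S padTopL [ 0.4687 -0.034   0.048 ]
S padTopR [ 0.5315 -0.0331  0.048 ]
```

```bash
cat > to.py <<'E'
import sys,numpy as np
from workcell import env
from scipy.spatial.transform import Rotation as Ro
# usage: to.py x y z phi [x y z phi ...] -> shift cm / turn in tool axes from measured pose
s=env.get_state(); R=np.array(s['tool_rot']);p=np.array(s['position'])
print('t',s['clock'],'p',np.round(p,4),'phi',round(np.arctan2(-R[0,1],R[1,1]),3),'tilt',np.round(R[:,2],3),'F',np.round(s['wrist_force'],2),'op',round(s['opening'],4),'g',s['grip_force'])
a=list(map(float,sys.argv[1:]))
for i in range(0,len(a),4):
    x,y,z,f=a[i:i+4];c,n=np.cos(f),np.sin(f)
    T=np.array([[-c,-n,0],[-n,c,0],[0,0,-1.]])
    print(np.round(R.T@(np.array([x,y,z])-p)*100,2).tolist(),np.round(Ro.from_matrix(R.T@T).as_rotvec(),3).tolist())
E
python3 to.py .4495 .2875 .16 .248
```

```text
t 0.1 p [0.1459 0.6074 0.2493] phi -0.236 tilt [-0.    -0.001 -1.   ] F [ 0.54  0.33 -0.18] op 0.0851 g 0.0
[-36.99, -24.0, 8.96] [-0.001, -0.0, -0.484]
```

>>> send_rows(steps=[[[-4.6, -3, 1.1], [0, 0, -0.06]], [[-9.2, -6, 2.2], [0, 0, -0.12]], [[-13.8, -9, 3.3], [0, 0, -0.18]], [[-18.4, -12, 4.4], [0, 0, -0.24]], [[-23, -15, 5.5], [0, 0, -0.3]], [[-27.6, -18, 6.6], [0, 0, -0.36]], [[-32.2, -21, 7.7], [0, 0, -0.42]], [[-37, -24, 9], [0, 0, -0.484]]], fingers=1)

```text
clock: 0.9
position: [0.4166, 0.3214, 0.1703]
tool_rot: [[-0.969, -0.248, 0.0], [-0.248, 0.969, 0.0], [-0.0, 0.0, -1.0]]
wrist_force: [0.9, 0.6, 1.0]
opening: 0.0854
grip_force: 0.0
```

>>> send_rows(steps=[[[0, 0, 0], [0, 0, 0]], [[0, 0, 0], [0, 0, 0]], [[0, 0, 0], [0, 0, 0]]])

```text
clock: 1.2
position: [0.4149, 0.3241, 0.1706]
tool_rot: [[-0.969, -0.247, -0.0], [-0.247, 0.969, 0.0], [0.0, 0.0, -1.0]]
wrist_force: [-1.2, 0.3, 0.4]
opening: 0.0858
grip_force: 0.0
```

```bash
python3 to.py .4495 .2875 .028 .248; python3 - <<'E'
from workcell import env
from h import *
s=env.get_state(); f=env.grab_frame('wrist')
T=np.eye(4);T[:3,:3]=s['tool_rot'];T[:3,3]=s['position']
f['camera_from_world']=np.linalg.inv(T@np.array(f['hand_eye']));f['dist']=np.array(f['dist'])
im=f['pixels'][:,:,::-1].copy(); cv2.imwrite('pics/w1.png',im)
m=cv2.inRange(cv2.cvtColor(im,cv2.COLOR_BGR2HSV),(35,70,20),(85,255,255))
m=cv2.morphologyEx(m,cv2.MORPH_CLOSE,np.ones((9,9)))
k=max(cv2.findContours(m,0,1)[0],key=cv2.contourArea); b=cv2.boxPoints(cv2.minAreaRect(k)); print(b)
for q in b: print(np.round(onz(f,q,.046),4))
E
```

```text
t 1.2 p [0.4149 0.3241 0.1706] phi 0.249 tilt [-0.  0. -1.] F [-1.17  0.31  0.43] op 0.0858 g 0.0
[-2.46, -4.41, 14.26] [0.0, -0.0, 0.001]
[[ 2.1285512e+02  1.0559082e-02]
 [ 2.8886896e+02 -5.5268555e+00]
 [ 3.1569373e+02  3.6270447e+02]
 [ 2.3967987e+02  3.6824188e+02]]
[0.2989 0.223  0.046 ]
[0.2835 0.2714 0.046 ]
[0.5646 0.3612 0.046 ]
[0.588  0.2956 0.046 ]
```

View pics/w1.png

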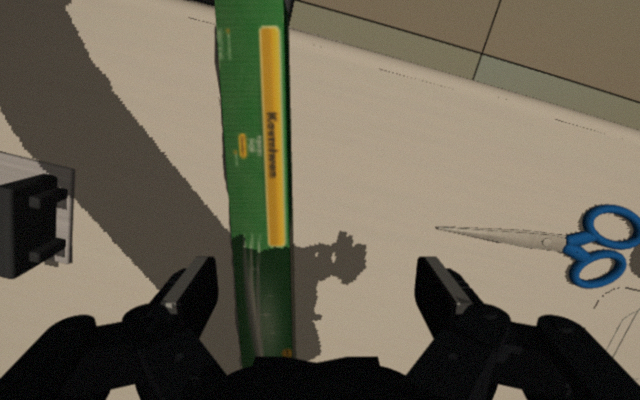

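The wrist view shows the green box at columns 215-293, offset to the left of the fingers, with nothing else near it. I'll centre over it and then descend.

>>> send_rows(steps=[[[-1.2, -2.2, 0], [0, 0, 0]], [[-2.5, -4.4, 0], [0, 0, 0]], [[-2.5, -4.4, 2], [0, 0, 0]], [[-2.5, -4.4, 4.5], [0, 0, 0]], [[-2.5, -4.4, 7], [0, 0, 0]], [[-2.5, -4.4, 9.5], [0, 0, 0]], [[-2.5, -4.4, 12], [0, 0, 0]], [[-2.5, -4.4, 13.8], [0, 0, 0]]])

```text
clock: 2.05
position: [0.4493, 0.2878, 0.0312]
tool_rot: [[-0.969, -0.248, -0.001], [-0.248, 0.969, -0.0], [0.001, 0.0, -1.0]]
wrist_force: [0.5, 0.2, 0.1]
opening: 0.0856
grip_force: 0.0
```

>>> send_rows(steps=[[[0, 0, 0], [0, 0, 0]], [[0, 0, 0], [0, 0, 0]], [[0, 0, 0], [0, 0, 0]], [[0, 0, 0], [0, 0, 0]], [[0, 0, 0], [0, 0, 0]], [[0, 0, 0], [0, 0, 0]], [[0, 0, 0], [0, 0, 0]], [[0, 0, 0], [0, 0, 0]]], fingers=0.3, grip_force=30)

```text
clock: 2.85
position: [0.4512, 0.2875, 0.034]
tool_rot: [[-0.969, -0.246, 0.001], [-0.246, 0.969, 0.002], [-0.002, 0.001, -1.0]]
wrist_force: [-1.5, 0.1, 7.0]
opening: 0.0463
grip_force: 33.1
```

```bash
python3 to.py .4495 .2875 .13 .248 .501 .038 .13 -.012
```

```text
t 2.85 p [0.4512 0.2875 0.034 ] phi 0.248 tilt [ 0.001  0.002 -1.   ] F [-1.46  0.06  6.95] op 0.0463 g 33.056718707084656
[0.15, 0.06, -9.6] [0.001, 0.002, 0.0]
[1.29, -25.39, -9.64] [0.002, 0.002, 0.26]
```

>>> send_rows(steps=[[[0, 0, -2], [0, 0, 0]], [[0, 0, -5], [0, 0, 0]], [[0, 0, -8], [0, 0, 0]], [[0, -1, -10], [0, 0, 0]], [[0.2, -4, -10], [0, 0, 0.05]], [[0.4, -7.5, -10], [0, 0, 0.1]], [[0.6, -11, -10], [0, 0, 0.15]], [[0.8, -14.5, -10], [0, 0, 0.2]]])

```text
clock: 3.65
position: [0.4783, 0.1417, 0.1323]
tool_rot: [[-0.999, -0.044, -0.0], [-0.044, 0.999, -0.0], [0.0, -0.0, -1.0]]
wrist_force: [-0.2, 0.1, -2.0]
opening: 0.0465
grip_force: 32.0
```

```bash
python3 to.py .501 .038 .13 -.012
```

```text
t 3.65 p [0.4783 0.1417 0.1323] phi 0.044 tilt [-0. -0. -1.] F [-0.25  0.11 -1.97] op 0.0465 g 32.0486444234848
[-1.81, -10.46, 0.23] [-0.0, -0.0, 0.056]
```

>>> send_rows(steps=[[[-0.6, -3, 0], [0, 0, 0.02]], [[-1.2, -6, 0], [0, 0, 0.04]], [[-1.6, -8.5, 0], [0, 0, 0.056]], [[-1.8, -10.2, 0], [0, 0, 0.056]], [[-1.8, -10.2, 0], [0, 0, 0.056]], [[-1.8, -10.2, 0], [0, 0, 0.056]], [[-1.8, -10.2, 0], [0, 0, 0.056]]])

```text
clock: 4.35
position: [0.5011, 0.0439, 0.1324]
tool_rot: [[-1.0, 0.007, -0.0], [0.007, 1.0, 0.0], [0.0, 0.0, -1.0]]
wrist_force: [-0.7, -0.0, -0.4]
opening: 0.0461
grip_force: 32.0
```

```bash
python3 to.py .501 .038 .04 -.012; python3 - <<'E'
from workcell import env
import numpy as np,cv2
c=[]
for n in('top','scene'):
    f=env.grab_frame(n); np.savez(f'{n}1.npz',**{k:np.array(v) for k,v in f.items()})
    im=f['pixels'][:,:,::-1]
    c.append(cv2.resize(im[140:290,260:460] if n=='top' else im[150:300,220:420],None,fx=3,fy=3,interpolation=cv2.INTER_CUBIC)[:, :390 if n=='top' else 410])
cv2.imwrite('pics/c1.png',np.hstack(c))
E
```

```text
t 4.35 p [0.5011 0.0439 0.1324] phi -0.007 tilt [-0.  0. -1.] F [-0.68 -0.03 -0.4 ] op 0.0461 g 31.95967733860016
[0.0, -0.59, 9.24] [0.0, -0.0, 0.005]
```

View pics/c1.png

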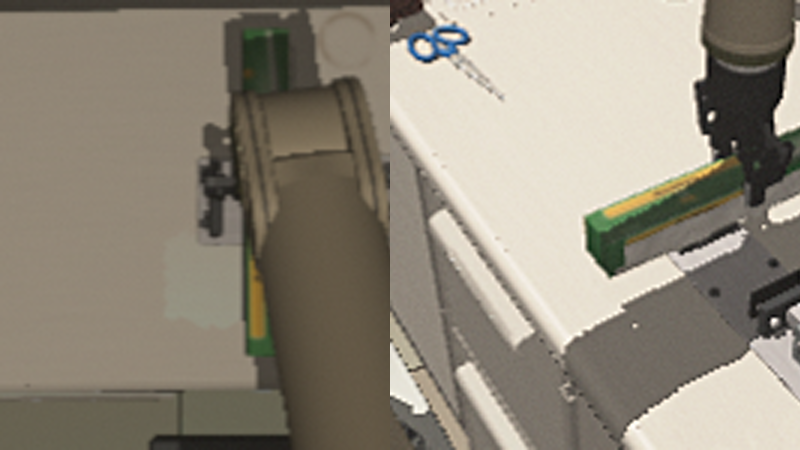

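The box hangs level and square over the mouth, with its ends at rows 30 and 355 in the top crop. I'll lower it.

>>> send_rows(steps=[[[0, -0.6, 0], [0, 0, 0.005]], [[0, -0.6, 2], [0, 0, 0.005]], [[0, -0.6, 4], [0, 0, 0.005]], [[0, -0.6, 6], [0, 0, 0.005]], [[0, -0.6, 7.5], [0, 0, 0.005]], [[0, -0.6, 8.5], [0, 0, 0.005]], [[0, -0.6, 9.1], [0, 0, 0.005]], [[0, -0.6, 9.2], [0, 0, 0.005]]])

```text
clock: 5.25
position: [0.5013, 0.0371, 0.0403]
tool_rot: [[-1.0, 0.013, -0.001], [0.013, 1.0, -0.0], [0.0, -0.0, -1.0]]
wrist_force: [0.1, 0.1, -1.3]
opening: 0.0462
grip_force: 32.0
```

>>> send_rows(steps=[[[0, 0, 0], [0, 0, 0]], [[0, 0, 0], [0, 0, 0]], [[0, 0, 0], [0, 0, 0]]])

```text
clock: 5.55
position: [0.5018, 0.0372, 0.0412]
tool_rot: [[-1.0, 0.013, 0.001], [0.013, 1.0, 0.0], [-0.001, 0.0, -1.0]]
wrist_force: [-0.3, -1.0, -2.1]
opening: 0.0464
grip_force: 32.0
```

>>> send_rows(steps=[[[0, 0, 0.1], [0, 0, 0]], [[0, 0, 0.15], [0, 0, 0]], [[0, 0, 0.15], [0, 0, 0]], [[0, 0, 0.15], [0, 0, 0]]])

```text
clock: 5.95
position: [0.5017, 0.0372, 0.0399]
tool_rot: [[-1.0, 0.013, 0.001], [0.013, 1.0, 0.001], [-0.001, 0.001, -1.0]]
wrist_force: [-4.2, -0.5, 8.6]
opening: 0.0463
grip_force: 33.2
```

>>> send_rows(steps=[[[0, 0, 0], [0, 0, 0]], [[0, 0, 0], [0, 0, 0]], [[0, 0, 0], [0, 0, 0]], [[0, 0, 0], [0, 0, 0]]], fingers=0.68)

```text
clock: 6.35
position: [0.5014, 0.0371, 0.0391]
tool_rot: [[-1.0, 0.013, 0.0], [0.013, 1.0, 0.0], [-0.0, 0.0, -1.0]]
wrist_force: [-0.5, -0.4, 0.0]
opening: 0.058
grip_force: 0.0
```

>>> send_rows(steps=[[[0, 0, -2], [0, 0, 0]], [[0, 0, -5], [0, 0, 0]], [[0, 0, -9], [0, 0, 0]], [[0, 0, -13], [0, 0, 0]], [[0, -2, -15.5], [0, 0, 0]], [[0, -6, -16], [0, 0, 0]], [[0, -10, -16], [0, 0, 0]], [[0, -14, -16], [0, 0, 0]]])

```text
clock: 7.15
position: [0.4995, -0.1042, 0.1996]
tool_rot: [[-1.0, 0.012, 0.001], [0.012, 1.0, 0.0], [-0.001, 0.0, -1.0]]
wrist_force: [0.6, 0.8, -0.2]
opening: 0.0579
grip_force: 0.0
```

>>> send_rows(steps=[[[0, -3, 0], [0, 0, 0]], [[0, -5.4, 0], [0, 0, 0]], [[0, -5.4, 0], [0, 0, 0]], [[0, -5.4, 0], [0, 0, 0]], [[0, -5.4, 0], [0, 0, 0]]], fingers=1)

```text
clock: 7.65
position: [0.4991, -0.1557, 0.199]
tool_rot: [[-1.0, 0.011, -0.0], [0.011, 1.0, 0.001], [0.0, 0.001, -1.0]]
wrist_force: [0.0, -0.0, 0.6]
opening: 0.0852
grip_force: 0.0
```

```bash
python3 to.py .501 -.157 .133 -.012; python3 - <<'E'
from workcell import env
import numpy as np,cv2
c=[]
for n in('top','scene','wrist'):
    f=env.grab_frame(n); np.savez(f'{n}2.npz',**{k:np.array(v) for k,v in f.items()})
    im=f['pixels'][:,:,::-1]
    c.append(cv2.resize(im[140:290,300:433] if n=='top' else im[180:330,260:393] if n=='scene' else im[:,::],(400,450) if n!='wrist' else (0,0),fx=1,fy=1,interpolation=cv2.INTER_CUBIC))
cv2.imwrite('pics/c2.png',np.hstack(c[:2])); cv2.imwrite('pics/w2.png',c[2])
E
```

```text
t 7.65 p [ 0.4991 -0.1557  0.199 ] phi -0.011 tilt [-0.     0.001 -1.   ] F [ 0.02 -0.04  0.63] op 0.0852 g 0.0
[-0.19, -0.13, 6.6] [0.001, -0.0, 0.001]
```

View pics/c2.png

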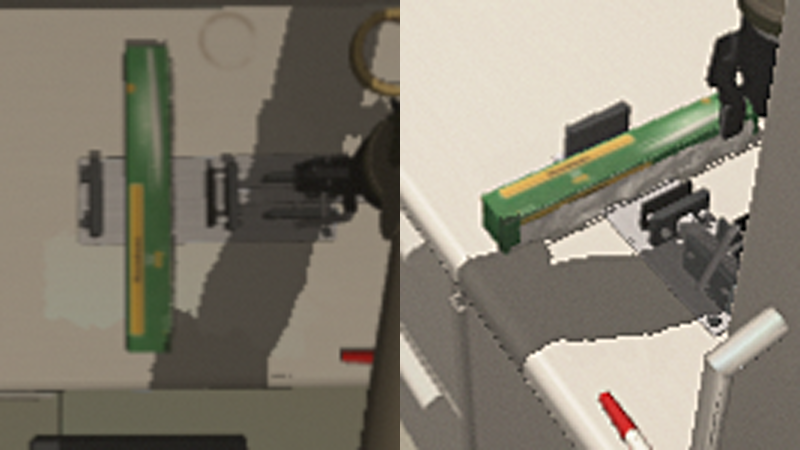

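View pics/w2.png

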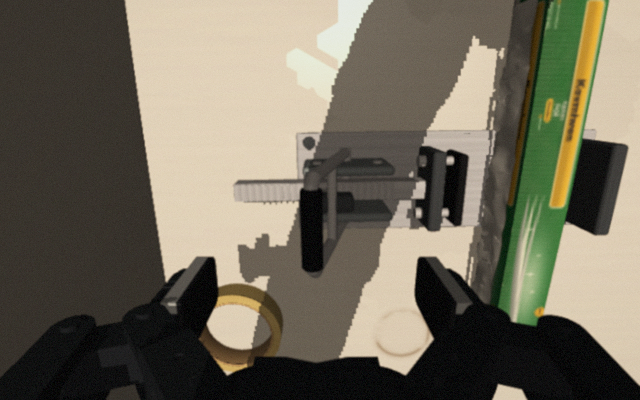

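The box lies square between the jaws, and the jaw and pad are visible in the top view. In the wrist view the grip runs from (312,190) to (312,270), centred at column 312 between the fingers.

```bash
cat > jaw.py <<'E'
import sys
from h import *
# brightness profile along world y (bright plate / dark parts) in top view, rows over x .47-.53 at z ~.05
def prof(f,z=.05,xs=np.linspace(.478,.524,24),ys=np.arange(-.09,.105,.001)):
    g=cv2.cvtColor(f['pixels'],cv2.COLOR_RGB2GRAY).astype(np.float32)
    P=np.array([[proj(f,(x+.012*(y-.02),y,z)) for y in ys] for x in xs],np.float32)
    return ys,cv2.remap(g,P[...,0],P[...,1],cv2.INTER_CUBIC).mean(0)
if __name__=='__main__':
    f=load(sys.argv[1]); ys,p=prof(f)
    print(' '.join(f'{int(round(y*1000))}:{v:.0f}' for y,v in zip(ys,p)))
E
python3 jaw.py top0.npz; python3 jaw.py top2.npz; python3 - <<'E'
from h import *
from workcell import env
f=load('wrist2.npz'); s=env.get_state()
T=np.eye(4);T[:3,:3]=s['tool_rot'];T[:3,3]=s['position']
f['camera_from_world']=np.linalg.inv(T@f['hand_eye'])
for q in [(312,190),(312,230),(312,270)]: print(onz(f,q,.132).round(4))
t=load('top2.npz'); im=t['pixels'][:,:,::-1].copy()
m=cv2.inRange(cv2.cvtColor(im,cv2.COLOR_BGR2HSV),(35,70,20),(85,255,255)); m[:,:310]=0;m[:,380:]=0
m=cv2.morphologyEx(m,cv2.MORPH_CLOSE,np.ones((9,9)))
k=max(cv2.findContours(m,0,1)[0],key=cv2.contourArea)
for q in cv2.boxPoints(cv2.minAreaRect(k)): print(onz(t,q,.052).round(4))
E
```

```text
-90:79 -89:76 -88:75 -87:76 -86:79 -85:82 -84:88 -83:94 -82:100 -81:105 -80:109 -79:109 -78:109 -77:108 -76:108 -75:108 -74:107 -73:107 -72:107 -71:107 -70:107 -69:108 -68:108 -67:109 -66:109 -65:110 -64:109 -63:108 -62:106 -61:101 -60:95 -59:88 -58:79 -57:69 -56:62 -55:57 -54:54 -53:55 -52:56 -51:54 -50:53 -49:50 -48:46 -47:42 -46:39 -45:43 -44:50 -43:61 -42:73 -41:86 -40:95 -39:102 -38:106 -37:105 -36:99 -35:89 -34:78 -33:66 -32:54 -31:45 -30:39 -29:34 -28:31 -27:31 -26:36 -25:46 -24:59 -23:74 -22:90 -21:100 -20:109 -19:117 -18:120 -17:121 -16:121 -15:121 -14:121 -13:120 -12:120 -11:120 -10:120 -9:120 -8:120 -7:120 -6:120 -5:121 -4:121 -3:121 -2:121 -1:121 0:121 1:121 2:121 3:121 4:122 5:122 6:122 7:122 8:122 9:122 10:123 11:122 12:122 13:122 14:122 15:123 16:123 17:123 18:123 19:123 20:123 21:123 22:123 23:123 24:123 25:123 26:124 27:124 28:124 29:124 30:124 31:124 32:124 33:124 34:124 35:124 36:124 37:124 38:124 39:124 40:124 41:124 42:125 43:125 44:125 45:125 46:125 47:125 48:125 49:125 50:125 51:126 52:126 53:126 54:126 55:126 56:126 57:126 58:126 59:126 60:126 61:126 62:126 63
[... 1058 characters left out ...]
2:69 23:71 24:72 25:74 26:76 27:77 28:78 29:78 30:78 31:77 32:76 33:76 34:76 35:75 36:75 37:75 38:75 39:74 40:72 41:72 42:76 43:81 44:86 45:92 46:95 47:97 48:100 49:101 50:101 51:102 52:104 53:107 54:109 55:108 56:107 57:103 58:95 59:84 60:75 61:72 62:77 63:86 64:98 65:109 66:117 67:124 68:128 69:128 70:127 71:127 72:127 73:127 74:127 75:127 76:127 77:127 78:127 79:127 80:127 81:129 82:130 83:127 84:121 85:114 86:103 87:88 88:76 89:64 90:56 91:54 92:55 93:56 94:56 95:56 96:56 97:54 98:51 99:51 100:55 101:60 102:68 103:77 104:84
[ 0.4778 -0.1586  0.132 ]
[ 0.503 -0.159  0.132]
[ 0.53   -0.1594  0.132 ]
[0.663  0.0577 0.052 ]
[0.6625 0.0124 0.052 ]
[0.3347 0.0194 0.052 ]
[0.3353 0.0638 0.052 ]
```

>>> send_rows(steps=[[[-0.4, -0.2, 1], [0, 0, 0]], [[-0.4, -0.2, 2.5], [0, 0, 0]], [[-0.4, -0.2, 4.5], [0, 0, 0]], [[-0.4, -0.2, 6], [0, 0, 0]], [[-0.4, -0.2, 6.8], [0, 0, 0]], [[-0.4, -0.2, 6.8], [0, 0, 0]], [[-0.4, -0.2, 6.8], [0, 0, 0]]])

```text
clock: 8.5
position: [0.5032, -0.159, 0.1314]
tool_rot: [[-1.0, 0.013, 0.0], [0.013, 1.0, -0.0], [-0.0, -0.0, -1.0]]
wrist_force: [-0.0, 0.3, -0.2]
opening: 0.0854
grip_force: 0.0
```

>>> send_rows(steps=[[[0, 0, 0], [0, 0, 0]], [[0, 0, 0], [0, 0, 0]], [[0, 0, 0], [0, 0, 0]], [[0, 0, 0], [0, 0, 0]], [[0, 0, 0], [0, 0, 0]], [[0, 0, 0], [0, 0, 0]], [[0, 0, 0], [0, 0, 0]], [[0, 0, 0], [0, 0, 0]]], fingers=0, grip_force=25)

```text
clock: 9.3
position: [0.503, -0.1588, 0.1313]
tool_rot: [[-1.0, 0.013, 0.0], [0.013, 1.0, 0.0], [-0.0, 0.0, -1.0]]
wrist_force: [-1.2, 1.6, 3.2]
opening: 0.0127
grip_force: 24.4
```

```bash
python3 to.py .501 -.157 .133 -.012
```

```text
t 9.3 p [ 0.503  -0.1588  0.1313] phi -0.013 tilt [ 0.  0. -1.] F [-1.23  1.63  3.21] op 0.0127 g 24.39564049243927
[0.2, 0.18, -0.17] [0.0, 0.0, -0.001]
```

>>> send_rows(steps=[[[0, 0.7, -0.16], [0, 0, 0]], [[0, 1.4, -0.28], [0, 0, 0]], [[0, 2.1, -0.35], [0, 0, 0]], [[0, 2.8, -0.39], [0, 0, 0]], [[0, 3.5, -0.37], [0, 0, 0]], [[0, 4.2, -0.31], [0, 0, 0]], [[0, 4.9, -0.22], [0, 0, 0]], [[0, 5.6, -0.08], [0, 0, 0]]])

```text
clock: 10.1
position: [0.5032, -0.103, 0.1319]
tool_rot: [[-1.0, 0.013, -0.001], [0.013, 1.0, -0.001], [0.001, -0.001, -1.0]]
wrist_force: [-3.6, -4.0, 5.3]
opening: 0.0128
grip_force: 25.2
```

```bash
cat > look.py <<'E'
import sys
from workcell import env
from h import *
from jaw import prof
s=env.get_state();f=env.grab_frame('top');f={k:np.array(v) for k,v in f.items()};np.savez(sys.argv[1]+'.npz',**f)
print(s['clock'],np.round(s['position'],4),np.round(s['wrist_force'],1),s['opening'],s['grip_force'])
ys,p=prof(f);print(' '.join(f'{int(round(y*1000))}:{v:.0f}' for y,v in zip(ys,p)))
E
python3 look.py t3
```

```text
10.1 [ 0.5032 -0.103   0.1319] [-3.6 -4.   5.3] 0.012812189146531917 25.174899995326996
-90:41 -89:41 -88:41 -87:41 -86:42 -85:43 -84:44 -83:46 -82:47 -81:48 -80:48 -79:48 -78:47 -77:47 -76:47 -75:47 -74:48 -73:48 -72:48 -71:49 -70:50 -69:51 -68:51 -67:52 -66:52 -65:53 -64:54 -63:56 -62:57 -61:60 -60:61 -59:63 -58:64 -57:65 -56:65 -55:65 -54:65 -53:65 -52:65 -51:66 -50:66 -49:66 -48:66 -47:66 -46:66 -45:66 -44:66 -43:66 -42:66 -41:66 -40:66 -39:67 -38:69 -37:70 -36:71 -35:70 -34:69 -33:66 -32:62 -31:58 -30:54 -29:52 -28:52 -27:54 -26:54 -25:53 -24:51 -23:48 -22:44 -21:40 -20:40 -19:47 -18:58 -17:71 -16:86 -15:97 -14:105 -13:110 -12:111 -11:108 -10:100 -9:89 -8:79 -7:66 -6:52 -5:42 -4:35 -3:30 -2:27 -1:28 0:37 1:51 2:67 3:85 4:100 5:111 6:118 7:121 8:119 9:113 10:104 11:95 12:86 13:77 14:72 15:69 16:67 17:66 18:66 19:67 20:68 21:69 22:71 23:73 24:74 25:75 26:77 27:78 28:79 29:79 30:79 31:78 32:78 33:78 34:77 35:77 36:77 37:76 38:75 39:74 40:73 41:73 42:77 43:82 44:88 45:93 46:97 47:99 48:101 49:103 50:103 51:104 52:106 53:109 54:111 55:110 56:109 57:106 58:97 59:85 60:76 61:73 62:78 63:88 64:101 65:111 66:120 67:127 68:131 69:131 70:130 71:130 72:129 73:129 74:129 75:129 76:130 77:130 78:130 79:130 80:130 81:132 82:133 83:130 84:124 85:117 86:105 87:90 88:77 89:66 90:57 91:54 92:56 93:56 94:57 95:58 96:57 97:55 98:52 99:52 100:56 101:61 102:69 103:78 104:86
```

>>> send_rows(steps=[[[0, -0.7, -0.14], [0, 0, 0]], [[0, -1.4, -0.23], [0, 0, 0]], [[0, -2.1, -0.29], [0, 0, 0]], [[0, -2.8, -0.31], [0, 0, 0]], [[0, -3.5, -0.27], [0, 0, 0]], [[0, -4.2, -0.2], [0, 0, 0]], [[0, -4.9, -0.08], [0, 0, 0]], [[0, -5.6, 0.08], [0, 0, 0]]])

```text
clock: 10.95
position: [0.5034, -0.1594, 0.1312]
tool_rot: [[-1.0, 0.013, 0.001], [0.013, 1.0, 0.0], [-0.001, 0.0, -1.0]]
wrist_force: [1.4, 7.6, 3.2]
opening: 0.0131
grip_force: 25.2
```

>>> send_rows(steps=[[[0, 0.2, -0.05], [0, 0, 0]], [[0, 0.7, -0.16], [0, 0, 0]], [[0, 1.2, -0.25], [0, 0, 0]], [[0, 1.7, -0.31], [0, 0, 0]], [[0, 2.2, -0.36], [0, 0, 0]], [[0, 2.7, -0.39], [0, 0, 0]], [[0, 3.2, -0.38], [0, 0, 0]], [[0, 3.7, -0.36], [0, 0, 0]]])

```text
clock: 11.75
position: [0.5032, -0.1219, 0.1349]
tool_rot: [[-1.0, 0.013, -0.0], [0.013, 1.0, -0.001], [0.0, -0.001, -1.0]]
wrist_force: [0.3, -4.2, 4.5]
opening: 0.0131
grip_force: 25.5
```

>>> send_rows(steps=[[[0, 0.3, 0.03], [0, 0, 0]], [[0, 0.6, 0.07], [0, 0, 0]], [[0, 0.9, 0.11], [0, 0, 0]], [[0, 1.2, 0.16], [0, 0, 0]], [[0, 1.5, 0.21], [0, 0, 0]], [[0, 1.7, 0.25], [0, 0, 0]], [[0, 1.9, 0.28], [0, 0, 0]], [[0, 1.9, 0.28], [0, 0, 0]]])

```text
clock: 12.55
position: [0.5032, -0.1026, 0.1317]
tool_rot: [[-1.0, 0.012, -0.001], [0.012, 1.0, 0.0], [0.001, 0.0, -1.0]]
wrist_force: [-2.3, -3.5, 5.6]
opening: 0.0131
grip_force: 25.6
```

```bash
python3 look.py t4
```

```text
12.55 [ 0.5032 -0.1026  0.1317] [-2.3 -3.5  5.6] 0.013139040942022976 25.63090592622757
-90:41 -89:41 -88:41 -87:41 -86:42 -85:43 -84:44 -83:46 -82:47 -81:48 -80:48 -79:48 -78:48 -77:47 -76:47 -75:47 -74:47 -73:48 -72:48 -71:49 -70:50 -69:51 -68:52 -67:52 -66:52 -65:53 -64:54 -63:55 -62:57 -61:59 -60:61 -59:62 -58:63 -57:64 -56:64 -55:64 -54:64 -53:64 -52:64 -51:64 -50:64 -49:65 -48:65 -47:65 -46:64 -45:64 -44:65 -43:65 -42:65 -41:65 -40:65 -39:65 -38:65 -37:64 -36:65 -35:69 -34:74 -33:80 -32:87 -31:92 -30:96 -29:100 -28:102 -27:101 -26:102 -25:104 -24:105 -23:107 -22:110 -21:112 -20:113 -19:114 -18:114 -17:115 -16:115 -15:115 -14:116 -13:113 -12:110 -11:105 -10:97 -9:87 -8:78 -7:68 -6:60 -5:57 -4:55 -3:54 -2:54 -1:54 0:52 1:49 2:46 3:44 4:44 5:45 6:51 7:63 8:76 9:90 10:103 11:111 12:113 13:111 14:106 15:95 16:80 17:64 18:50 19:38 20:34 21:36 22:41 23:46 24:52 25:58 26:63 27:66 28:68 29:70 30:72 31:73 32:74 33:76 34:77 35:78 36:79 37:79 38:79 39:78 40:78 41:77 42:77 43:77 44:76 45:76 46:75 47:75 48:75 49:77 50:79 51:83 52:87 53:91 54:95 55:98 56:100 57:101 58:103 59:105 60:106 61:108 62:109 63:109 64:106 65:101 66:94 67:87 68:79 69:74 70:73 71:79 72:90 73:102 74:114 75:122 76:126 77:130 78:132 79:131 80:131 81:132 82:133 83:130 84:124 85:116 86:105 87:90 88:77 89:66 90:57 91:54 92:56 93:57 94:57 95:57 96:57 97:55 98:52 99:52 100:56 101:61 102:69 103:78 104:86
```

>>> send_rows(steps=[[[0, -0.7, -0.14], [0, 0, 0]], [[0, -1.4, -0.23], [0, 0, 0]], [[0, -2.1, -0.29], [0, 0, 0]], [[0, -2.8, -0.31], [0, 0, 0]], [[0, -3.5, -0.27], [0, 0, 0]], [[0, -4.2, -0.2], [0, 0, 0]], [[0, -4.9, -0.08], [0, 0, 0]], [[0, -5.65, 0.08], [0, 0, 0]]])

```text
clock: 13.4
position: [0.5034, -0.1597, 0.1311]
tool_rot: [[-1.0, 0.013, 0.001], [0.013, 1.0, 0.0], [-0.001, 0.0, -1.0]]
wrist_force: [2.6, 9.0, 6.1]
opening: 0.0132
grip_force: 25.6
```

>>> send_rows(steps=[[[0, 0.2, -0.05], [0, 0, 0]], [[0, 0.7, -0.16], [0, 0, 0]], [[0, 1.2, -0.25], [0, 0, 0]], [[0, 1.7, -0.31], [0, 0, 0]], [[0, 2.2, -0.36], [0, 0, 0]], [[0, 2.7, -0.39], [0, 0, 0]], [[0, 3, -0.39], [0, 0, 0]], [[0, 3.2, -0.38], [0, 0, 0]]])

```text
clock: 14.2
position: [0.5032, -0.128, 0.1353]
tool_rot: [[-1.0, 0.013, 0.0], [0.013, 1.0, -0.001], [-0.0, -0.001, -1.0]]
wrist_force: [-0.5, -4.2, 7.5]
opening: 0.0132
grip_force: 25.8
```

>>> send_rows(steps=[[[0, 0, 0], [0, 0, 0]], [[0, 0, 0], [0, 0, 0]]])

```text
clock: 14.4
position: [0.5032, -0.1281, 0.1353]
tool_rot: [[-1.0, 0.013, 0.0], [0.013, 1.0, -0.001], [-0.0, -0.001, -1.0]]
wrist_force: [-0.1, -4.4, 6.6]
opening: 0.0131
grip_force: 25.8
```

```bash
python3 look.py t5
```

```text
14.4 [ 0.5032 -0.1281  0.1353] [-0.1 -4.4  6.6] 0.013144986977693535 25.800000429153442
-90:50 -89:51 -88:52 -87:54 -86:55 -85:55 -84:56 -83:58 -82:59 -81:61 -80:62 -79:62 -78:62 -77:62 -76:62 -75:62 -74:62 -73:62 -72:62 -71:62 -70:62 -69:62 -68:63 -67:63 -66:63 -65:63 -64:63 -63:63 -62:63 -61:63 -60:63 -59:64 -58:64 -57:64 -56:64 -55:64 -54:64 -53:64 -52:64 -51:64 -50:63 -49:64 -48:68 -47:71 -46:76 -45:82 -44:86 -43:90 -42:93 -41:95 -40:95 -39:96 -38:98 -37:99 -36:102 -35:104 -34:106 -33:108 -32:110 -31:111 -30:111 -29:111 -28:111 -27:111 -26:111 -25:111 -24:111 -23:112 -22:113 -21:113 -20:113 -19:114 -18:114 -17:114 -16:114 -15:114 -14:114 -13:114 -12:113 -11:113 -10:113 -9:113 -8:113 -7:114 -6:114 -5:114 -4:114 -3:113 -2:113 -1:111 0:106 1:100 2:93 3:83 4:73 5:64 6:57 7:53 8:54 9:55 10:53 11:52 12:50 13:48 14:44 15:43 16:50 17:62 18:76 19:92 20:104 21:112 22:115 23:114 24:109 25:99 26:85 27:72 28:60 29:47 30:40 31:37 32:38 33:42 34:49 35:56 36:61 37:65 38:68 39:70 40:70 41:70 42:72 43:73 44:75 45:77 46:79 47:80 48:81 49:80 50:79 51:78 52:78 53:78 54:78 55:77 56:77 57:76 58:76 59:75 60:74 61:77 62:81 63:86 64:92 65:96 66:98 67:100 68:102 69:103 70:103 71:105 72:108 73:110 74:110 75:109 76:106 77:98 78:88 79:79 80:76 81:81 82:92 83:101 84:106 85:106 86:102 87:92 88:79 89:67 90:57 91:55 92:56 93:56 94:56 95:57 96:57 97:54 98:52 99:52 100:55 101:61 102:69 103:78 104:85
```

>>> send_rows(steps=[[[0, 0.3, 0.01], [0, 0, 0]], [[0, 0.6, 0.03], [0, 0, 0]], [[0, 0.9, 0.05], [0, 0, 0]], [[0, 1.2, 0.08], [0, 0, 0]], [[0, 1.45, 0.11], [0, 0, 0]], [[0, 1.6, 0.13], [0, 0, 0]], [[0, 1.6, 0.13], [0, 0, 0]], [[0, 1.6, 0.13], [0, 0, 0]]])

```text
clock: 15.25
position: [0.5032, -0.1113, 0.1336]
tool_rot: [[-1.0, 0.013, -0.001], [0.013, 1.0, 0.0], [0.001, 0.0, -1.0]]
wrist_force: [-1.4, -4.4, 5.8]
opening: 0.0132
grip_force: 25.9
```

```bash
python3 look.py t6 | sed 's/ -90:.* 0:/ 0:/;s/^-90.* 0:/0:/'
```

```text
15.25 [ 0.5032 -0.1113  0.1336] [-1.4 -4.4  5.8] 0.013211403624734145 25.890700221061707
0:114 1:114 2:115 3:115 4:116 5:115 6:113 7:107 8:102 9:94 10:84 11:75 12:68 13:61 14:57 15:56 16:54 17:54 18:54 19:53 20:50 21:46 22:47 23:52 24:59 25:69 26:82 27:93 28:102 29:106 30:106 31:101 32:91 33:79 34:66 35:54 36:44 37:39 38:38 39:40 40:46 41:53 42:60 43:64 44:67 45:70 46:71 47:71 48:72 49:73 50:75 51:77 52:79 53:80 54:81 55:81 56:80 57:79 58:79 59:78 60:78 61:78 62:78 63:77 64:77 65:76 66:75 67:76 68:80 69:85 70:90 71:95 72:98 73:100 74:102 75:103 76:103 77:105 78:107 79:110 80:110 81:110 82:109 83:103 84:94 85:85 86:74 87:64 88:57 89:54 90:51 91:53 92:56 93:58 94:58 95:58 96:58 97:55 98:52 99:52 100:56 101:61 102:69 103:79 104:86
```

>>> send_rows(steps=[[[0, 0.1, 0.02], [0, 0, 0]], [[0, 0.2, 0.03], [0, 0, 0]], [[0, 0.3, 0.05], [0, 0, 0]], [[0, 0.35, 0.06], [0, 0, 0]], [[0, 0.35, 0.06], [0, 0, 0]], [[0, 0.35, 0.06], [0, 0, 0]]])

```text
clock: 15.9
position: [0.5032, -0.1082, 0.1329]
tool_rot: [[-1.0, 0.013, -0.001], [0.013, 1.0, -0.0], [0.001, -0.0, -1.0]]
wrist_force: [0.1, -4.6, 4.6]
opening: 0.0131
grip_force: 25.9
```

```bash
python3 look.py t7 | sed 's/^-90.* 0:/0:/'; python3 - <<'E'
from h import *
from jaw import prof
from scipy.optimize import minimize_scalar as mi
from scipy.interpolate import interp1d
P={n:prof(load(n+'.npz'))[1] for n in('t4','t5','t6','t7')}; ys=prof(load('t7.npz'))[0]*1000
# 1-D registration (sub-mm) of box part and jaw-plate rear part between successive pictures
for a,b in(('t4','t5'),('t5','t6'),('t6','t7')):
    A=interp1d(ys,P[a],bounds_error=False,fill_value='extrapolate')
    r=[]
    e={'t5':0,'t6':7.5,'t7':9.5}[b]
    for lo,hi in((52+e,73+e),(-1+e,13+e),(23+e,28+e)):
        m=(ys>=lo)&(ys<=hi); g=np.arange(-1,13,.05)
        c=[np.std(P[b][m]-A(ys[m]-d)) for d in g]; r.append(round(g[int(np.argmin(c))],2))
    print(a,b,'box,plate,padback moved',r)
E
```

```text
15.9 [ 0.5032 -0.1082  0.1329] [ 0.1 -4.6  4.6] 0.013103189906850195 25.947325229644775
0:114 1:114 2:114 3:115 4:115 5:116 6:115 7:114 8:112 9:107 10:100 11:92 12:83 13:73 14:65 15:59 16:54 17:53 18:54 19:54 20:52 21:49 22:47 23:47 24:47 25:51 26:62 27:75 28:88 29:97 30:101 31:98 32:90 33:79 34:67 35:54 36:44 37:39 38:38 39:40 40:46 41:53 42:59 43:64 44:67 45:69 46:71 47:71 48:72 49:73 50:75 51:77 52:79 53:80 54:81 55:81 56:80 57:79 58:79 59:78 60:78 61:78 62:78 63:77 64:77 65:76 66:75 67:76 68:80 69:84 70:90 71:95 72:98 73:100 74:102 75:103 76:103 77:104 78:107 79:110 80:110 81:110 82:109 83:103 84:94 85:85 86:74 87:64 88:57 89:53 90:51 91:52 92:55 93:57 94:58 95:58 96:57 97:55 98:52 99:52 100:56 101:61 102:69 103:78 104:85
t4 t5 box,plate,padback moved [np.float64(11.35), np.float64(11.65), np.float64(10.3)]
t5 t6 box,plate,padback moved [np.float64(6.45), np.float64(6.9), np.float64(7.25)]
t6 t7 box,plate,padback moved [np.float64(0.05), np.float64(2.05), np.float64(0.0)]
```

>>> send_rows(steps=[[[0, 0.1, 0.02], [0, 0, 0]], [[0, 0.2, 0.04], [0, 0, 0]], [[0, 0.3, 0.06], [0, 0, 0]], [[0, 0.3, 0.06], [0, 0, 0]], [[0, 0.3, 0.06], [0, 0, 0]], [[0, 0.3, 0.06], [0, 0, 0]]])

```text
clock: 16.55
position: [0.5032, -0.1054, 0.1323]
tool_rot: [[-1.0, 0.013, -0.001], [0.013, 1.0, -0.0], [0.001, -0.0, -1.0]]
wrist_force: [-1.1, -5.8, 4.5]
opening: 0.0131
grip_force: 26.0
```

```bash
python3 look.py t8 | sed 's/^-90.* 0:/0:/' | cut -c1-420; python3 - <<'E'
from h import *
f=load('t8.npz'); im=f['pixels'][:,:,::-1].copy()
m=cv2.inRange(cv2.cvtColor(im,cv2.COLOR_BGR2HSV),(35,70,20),(85,255,255)); m[:,:300]=0;m[:,380:]=0
m=cv2.morphologyEx(m,cv2.MORPH_CLOSE,np.ones((9,9)))
k=max(cv2.findContours(m,0,1)[0],key=cv2.contourArea)
for q in cv2.boxPoints(cv2.minAreaRect(k)): print(onz(f,q,.052).round(4))
cv2.imwrite('pics/c8.png',cv2.resize(im[150:280,300:440],None,fx=4,fy=4,interpolation=cv2.INTER_CUBIC))
E
```

```text
16.55 [ 0.5032 -0.1054  0.1323] [-1.1 -5.8  4.5] 0.01308242880796133 25.964365303516388
0:114 1:114 2:114 3:115 4:115 5:116 6:116 7:116 8:115 9:113 10:107 11:100 12:92 13:81 14:71 15:62 16:55 17:53 18:54 19:54 20:54 21:53 22:52 23:50 24:46 25:47 26:55 27:68 28:81 29:91 30:96 31:95 32:89 33:79 34:67 35:54 36:44 37:39 38:38 39:40 40:46 41:53 42:60 43:64 44:67 45:70 46:70 47:70 48:72 49:73 50:75 51:77 52:78 53:80 54:81 55:81 56:80 57:79 58:78 59:78 60:78 61:78 62:78 63:77 64:76 65:76 66:75 67:76 68:80 69:8
[0.66   0.0889 0.052 ]
[0.6606 0.0414 0.052 ]
[0.3356 0.0401 0.052 ]
[0.3352 0.0866 0.052 ]
```

View pics/c8.png

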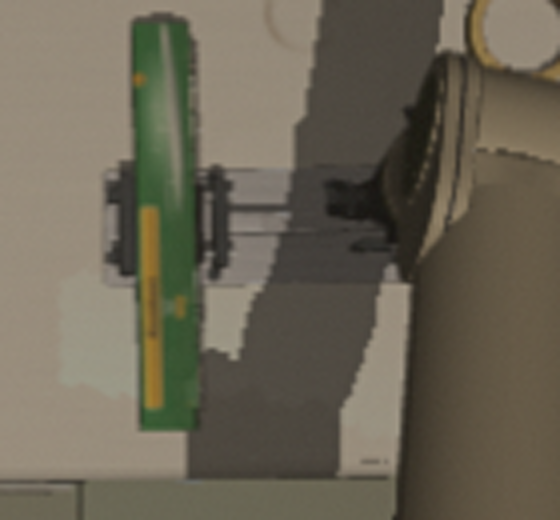

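The box sits square against the fixed jaw (crop columns 135-198), and the pad gap has shrunk to about half. I'm handing the job in while still holding the lever.

```bash
python3 -c "
from workcell import env
print(env.finish_job())"
```

```text
the job is handed in; nothing more can be done
None
```

I handed the job in with the box flat and square against the fixed jaw, the pad pressed in an estimated 6 mm, and the gripper still holding the lever; no verdict came back.

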